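# Feed propeller spacers through the counting tray's gate

### The job

On the counting tray, push the three orange propeller spacers across the deck with your fingertips, one at a time, through the narrow gate between the blue walls, so that each one drops into the slot behind it. Do not pick up or lift any spacer: they slide on the deck. Leave the small black motor at the back of the tray, the battery pack and the jar where they stand.

Things in the scene. Friction and masses are not known exactly. Their poses are not given: they have to be found in the camera images.
- tray: Light grey counting tray, fixed to the table. Origin on the table surface; tray +x points through the gate, z up. Deck: flat, 60 mm above the table, from tray x -159 to +50 mm, y -124 to +124 mm; a rim 6 mm wide, 12 mm high outside it at the back (-x) and both sides. A blue wall with the gate stands on its +x edge. Spacers slide on it by friction.
- gate (a point): Middle of the gate at deck level (tray x 47, y 0, z 60 mm); axes as the tray. The gate is a 40 mm gap in a blue wall (tray x 44 to 50 mm, 18 mm high above the deck). Two blue guide wings, 6 mm thick, 18 mm high, run from its edges back and outward to about x 12, y +-60 mm: a funnel. The deck ends at x 50 mm: a spacer whose centre is pushed past it tips and drops into the slot.
- slot (a point): Centre of the slot's floor (tray x 80, y 0, z 4 mm); axes as the tray. The slot is an open pit directly behind the gate wall, x 50 to 110 mm, y -45 to +45 mm, its dark floor 56 mm below the deck, bounded at x 110 mm by a grey wall 8 mm thick that tops out 78 mm above the table.
- spacer_a_mid (a point): One of three identical loose spacers: orange disc, 26 mm diameter, 12 mm thick, about 18 g, a silver ring and black dot on its top, solid. Starts flat on the deck, 20 to 70 mm to the -x side of the tray origin and within 70 mm of the gate's centre line; centres at least 35 mm apart. Point: its centre, 6 mm above its underside (66 mm above the table on the deck).
- spacer_b_mid (a point): One of three identical loose spacers: orange disc, 26 mm diameter, 12 mm thick, about 18 g, a silver ring and black dot on its top, solid. Starts flat on the deck, 20 to 70 mm to the -x side of the tray origin and within 70 mm of the gate's centre line; centres at least 35 mm apart. Point: its centre, 6 mm above its underside (66 mm above the table on the deck).
- spacer_c_mid (a point): One of three identical loose spacers: orange disc, 26 mm diameter, 12 mm thick, about 18 g, a silver ring and black dot on its top, solid. Starts flat on the deck, 20 to 70 mm to the -x side of the tray origin and within 70 mm of the gate's centre line; centres at least 35 mm apart. Point: its centre, 6 mm above its underside (66 mm above the table on the deck).
- motor_mid (a point): Bystander: small black drone motor standing loose near the back rim of the deck (about 140 mm on the robot's side of the tray origin, within 95 mm of the centre line), 29 mm diameter, 37 mm high with its shaft. Point: on its axis 18 mm above its foot. Must stay.
- battery_mid (a point): Bystander: dark blue battery pack with a yellow band, 75 x 36 x 30 mm plus a small yellow connector at one end, lying on the table beside the tray. Point: its centre. Must stay.
- jar_mid (a point): Bystander: white screw-top jar, 48 mm diameter, 65 mm high, standing on the table beside the tray. Point: its centre. Must stay.
Not all that is in view belongs to the job. What is shaped like the part that bears spacer_c_mid but green or yellow is not meant.

How it is judged:
By the outcome, as a careful person would: the job done as asked, in the order asked, and still so for the second after the job is handed in, with the robot touching nothing.
It also fails if it takes over 72 s, if anything falls off the work surface, if the arm or the gripper's body presses on something with over 40 N, if the wrist force passes 120 N, or if a joint passes its speed limit or range.

### The arm

A 6-joint arm with a two-finger parallel gripper is mounted at the origin on the work surface. World frame = base frame: x ahead of the robot, y to its left, z up, the work surface at z = 0. Lengths are in m, angles in rad, forces in N, time in s.
With the tool pointing down it reaches from about 0.375 to 0.975 m from the base axis. Payload 3.8 kg.
Tool frame: the origin (TCP) lies on the centre line of the jaws, within the pads' length; the fingertips stand 14 mm ahead of it and the grasp point (between the pads) lies 5 mm behind it; z points along the fingers, x is the direction in which the jaws open and shut, and the axes are right-handed (so a half turn about z gives the same grasp; the last joint's range is limited). The gripper opens to 85 mm and grips with 20 to 120 N. Pads are 22 mm wide; open, the fingers measure 114 mm over their backs; the gripper's body (76 mm by 85 mm) begins 54 mm behind the grasp point. The pads swing forward as they close: fully open they stand 13 mm farther back than shut.
Start: joints at [1.124, 0.264, 1.604, -0, 1.274, -0.037], TCP at [0.269, 0.619, 0.245] pointing down, gripper open.
Joint ranges: [-2.63, 2.63], [-0.94, 2.18], [0.31, 2.57], [-1.31, 4.45], [0, 2.66], [-2.55, 2.55]. Speed limits (rad/s): [2.57, 2.57, 3.14, 3.14, 3.14, 3.14].

### API

Orientations are given as a rotation vector (axis times angle).
In Python, from workcell import bot gives the robot as it stands. The module is installed in compiled form; this text tells all that it offers.
- The arm moves only by the tool arm_command, never from a script. Its argument "steps" is one flat list of numbers, 7 for each row, row after row: the shift along the tool's x, y, z in units of 30 mm (1.0 is 30 mm), then the turn, a rotation vector about the tool's x, y, z in units of 6 degrees (1.0 is 6 degrees), then the opening, from 0 (shut) to 1 (fully open). In form: [tx, ty, tz, ax, ay, az, fingers, tx, ty, tz, ax, ay, az, fingers, ...]. A call has 1 to 10 rows; each row shifts and turns the commanded pose from where the row before left it, along the tool's axes as they then stand; what a row does not reach is not made up. A row lasts 1/8 s, in which the tool goes at most 62.5 mm and 10.7 degrees, less where a joint would pass 70% of its speed; a pose out of reach is approached as far as the arm can. A call is refused whole if a number of a shift passes 1 or a number of a turn 1, either way. A call with a gripper value outside its range is refused whole. The fingers move at their own pace and stop on an object; "squeeze" is the grip in N (left out, the last holds). Time passes only in rows, so rows that do not move let the fingers close. It gives the time, the measured TCP pose, the force and the opening at its end, in the units of the state.
- bot.read_state(): the state, without advancing time (a new reading comes with each control period).
- bot.read_camera(name): name is "side" or "top" or "wrist"; returns a dict with "img" (480x640x3 uint8, red, green, blue), "camera_matrix" (3x3 intrinsics, pixels), "pose" (4x4, takes a point from camera to world coordinates); the wrist camera has in their place "T_tool_cam" (4x4, takes a point from camera to tool coordinates, whose origin is the TCP and whose axes are the tool frame's). Camera axes: x right, y down, z forward; pixel columns grow to the right and rows downward; lengths in m; the calibration is good to about 2 mm. A picture is of the moment at which its call begins: read the wrist's pose just before it. There is no depth.
- bot.finish_job(): hands the job in, once; it reports no verdict.
The state is a dict: "time": time; "q": joint angles; "joint_vel": joint speeds; "joint_torque": joint torques, N m; "tool_pos": TCP position; "tcp_rot": TCP orientation; "wrist_force": force on the tool from outside, world axes, zero at the start; "torque": the same for the moment, N m; "width": opening from 0.0 (shut) to 1.0 (fully open).
Only numpy, scipy, OpenCV 4.12 (cv2) and the standard library are available. Lean on these libraries where they do the work, as an engineer would, in place of code of your own. Each camera call takes 0.05 s, during which the arm holds its last target.

## Working session

There is one attempt and no reset: what is moved stays moved. The work goes in short steps, Python scripts to look and compute and a tool call to move; the robot and the scene stay as the last step left them, time stands still between calls to the robot, and variables do not carry over. Pictures are saved under pics/ and viewed, and the job is handed in when it is done.

Besides the shell and the picture viewer there is one more tool, called after "Emit:" by a JSON object that holds its "name" and its "arguments", one argument or row to a line. arm_command: Moves the arm, as the interface text tells. Its arguments: {"type":"object","properties":{"steps":{"type":"array","items":{"type":"number"}},"squeeze":{"type":"number"}},"required":["steps"]}

```bash
mkdir -p pics
python3 - <<'E'
from workcell import bot
import cv2,numpy as np
np.set_printoptions(precision=4,suppress=True)
s=bot.read_state();print(s)
for n in("top","side","wrist"):
    c=bot.read_camera(n);cv2.imwrite(f"pics/{n}0.png",c["img"][:,:,::-1])
    print(n,{k:v for k,v in c.items() if k!="img"})
E
```

```text
{'time': 0.0, 'q': array([ 1.1241,  0.2648,  1.6054,  0.    ,  1.2737, -0.0369]), 'joint_vel': array([ 0.0002, -0.0009, -0.0007,  0.0005,  0.0017, -0.0003]), 'joint_torque': array([  0.    , -51.5099, -36.7319,  -0.0003,   0.0128,   0.    ]), 'tool_pos': array([0.2686, 0.6185, 0.2439]), 'tcp_rot': array([ 2.626 ,  1.7223, -0.003 ]), 'wrist_force': array([ 0.9196, -0.1167,  0.4451]), 'torque': array([ 0.0163, -0.0026, -0.0113]), 'width': 0.9984304442439521}
top {'camera_matrix': array([[490.5287,   0.    , 318.0817],
       [  0.    , 490.5287, 244.9885],
       [  0.    ,   0.    ,   1.    ]]), 'pose': array([[-0.0194, -0.9929,  0.1174,  0.4229],
       [-0.9997,  0.0179, -0.0144,  0.0529],
       [ 0.0122, -0.1177, -0.993 ,  0.9824],
       [ 0.    ,  0.    ,  0.    ,  1.    ]])}
side {'camera_matrix': array([[457.6139,   0.    , 319.4685],
       [  0.    , 457.6139, 241.482 ],
       [  0.    ,   0.    ,   1.    ]]), 'pose': array([[-0.7057, -0.4259,  0.5662,  0.1027],
       [-0.7081,  0.3986, -0.5828,  0.4967],
       [ 0.0225, -0.8122, -0.5829,  0.5265],
       [ 0.    ,  0.    ,  0.    ,  1.    ]])}
wrist {'camera_matrix': array([[361.4415,   0.    , 314.0656],
       [  0.    , 361.4415, 232.9647],
       [  0.    ,   0.    ,   1.    ]]), 'T_tool_cam': array([[ 1.    ,  0.    ,  0.0016,  0.0001],
       [-0.0005,  0.9504,  0.311 , -0.0805],
       [-0.0016, -0.311 ,  0.9504, -0.1278],
       [ 0.    ,  0.    ,  0.    ,  1.    ]])}
```

View pics/top0.png

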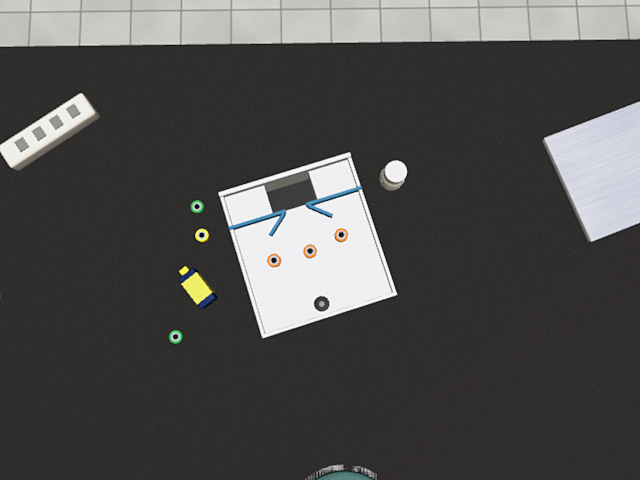

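View pics/side0.png

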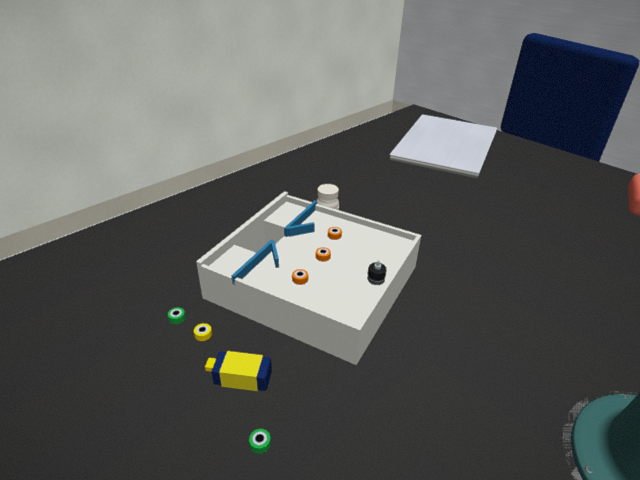

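The top view shows the tray around (308,245) with its gate near (296,207). The spacers are at (274,260), (310,251) and (341,235), and the motor is at (321,304). The jar and battery stand beside the tray. I'll enlarge this.

Run:
```python
import cv2
i=cv2.imread("pics/top0.png")[145:345,210:405]
cv2.imwrite("pics/top0c.png",cv2.resize(i,None,fx=3,fy=3,interpolation=cv2.INTER_CUBIC))
```

```text
(no output)
```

View pics/top0c.png

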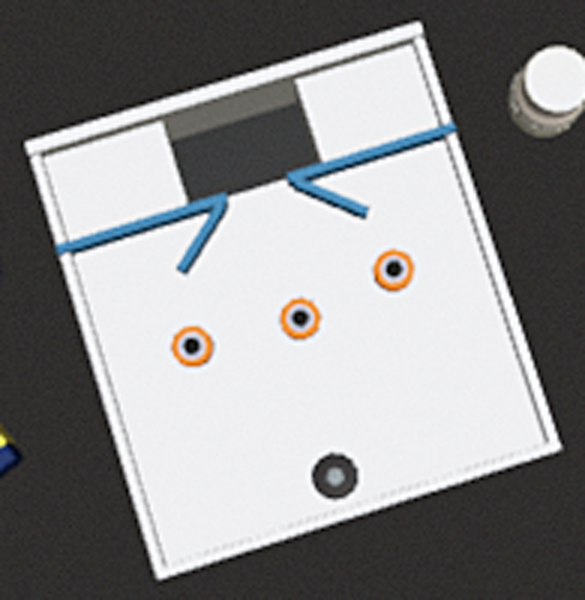

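```bash
cat > h.py <<'E'
import numpy as np,cv2
from scipy.optimize import least_squares
from scipy.spatial.transform import Rotation as R
np.set_printoptions(precision=4,suppress=True)
def proj(c,P,T=None):
    T=c["pose"] if T is None else T
    p=(np.atleast_2d(P)-T[:3,3])@T[:3,:3]
    K=c["camera_matrix"];q=p@K.T
    return q[:,:2]/q[:,2:]
def ray(c,uv,z,T=None):
    T=c["pose"] if T is None else T
    d=T[:3,:3]@np.linalg.solve(c["camera_matrix"],[uv[0],uv[1],1.])
    return T[:3,3]+d*(z-T[2,3])/d[2]
def tw(t,P):
    P=np.atleast_2d(P);c,s=np.cos(t[2]),np.sin(t[2])
    return np.c_[t[0]+c*P[:,0]-s*P[:,1],t[1]+s*P[:,0]+c*P[:,1],P[:,2]]
def wt(t,P):
    P=np.atleast_2d(P);c,s=np.cos(t[2]),np.sin(t[2]);x,y=P[:,0]-t[0],P[:,1]-t[1]
    return np.c_[c*x+s*y,-s*x+c*y,P[:,2]]
E
python3 - <<'E'
from h import *
from workcell import bot
c=bot.read_camera("top")
f=lambda u,v:(210+u/3-.33,145+v/3-.33)
M=np.array([[-165,130,72],[-165,-130,72],[118,130,78],[118,-130,78],[44,20,78],[44,-20,78]])/1000
U=np.array([f(160,579),f(561,447),f(25,146),f(420,22),f(226,205),f(290,180)])
r=least_squares(lambda t:(proj(c,tw(t,M))-U).ravel(),[.5,0.05,.2])
print(r.x);print(r.fun.reshape(-1,2))
for n,u,z in(("a",(192,347),.072),("b",(300,318),.072),("c",(394,270),.072),("motor",(336,477),.097),("wingL",(182,270),.078),("wingR",(366,213),.078),("jar",(557,78),.065)):
    w=ray(c,f(*u),z);print(n,w,wt(r.x,w)*1000)
E
```

```text
[0.5567 0.0673 0.2947]
[[-0.1357  0.5347]
 [ 0.5493  0.3472]
 [-0.229  -0.5715]
 [-0.4936 -0.314 ]
 [ 0.6343 -0.9703]
 [-0.3329  0.9122]]
a [0.5033 0.1229 0.072 ] [[-34.967   68.6419  72.    ]]
b [0.5202 0.0556 0.072 ] [[-38.3617  -0.616   72.    ]]
c [ 0.5493 -0.0036  0.072 ] [[-27.7275 -65.7651  72.    ]]
motor [0.4216 0.0357 0.097 ] [[-138.4786    8.9602   97.    ]]
wingL [0.5508 0.1282 0.078 ] [[11.9882 59.938  78.    ]]
wingR [0.5846 0.0133 0.078 ] [[ 11.0176 -59.8147  78.    ]]
jar [ 0.6725 -0.1116  0.065 ] [[  58.8393 -204.8977   65.    ]]
```

```bash
cat >> h.py <<'E'
TR=np.array([0.5567,0.0673,0.2947])
from workcell import bot
def go(tx,ty,z,yaw=None):
    """delta to tray-frame target (mm), in tool axes/units; yaw = wanted tool-x angle relative to tray x, deg"""
    s=bot.read_state();Rm=R.from_rotvec(s["tcp_rot"]).as_matrix()
    w=tw(TR,np.array([[tx,ty,z]])/1000)[0]
    d=Rm.T@(w-s["tool_pos"])/.03
    y0=np.degrees(np.arctan2(Rm[1,0],Rm[0,0])-TR[2])
    print("t",s["time"],"tray",wt(TR,s["tool_pos"])[0]*1000,"yaw",y0,"F",s["wrist_force"],"w",s["width"],"tilt",Rm[:,2])
    print("shift units",d)
    if yaw is not None:
        dy=(yaw-y0+180)%360-180;print("az units",-dy/6)
E
python3 -c "
from h import *
go(-75,-0.6,150,-90)"
```

```text
t 0.2 tray [-115.3553  611.2848  244.4516] yaw 49.63105340344642 F [-0.394   0.2928  0.4684] w 0.9960928956248708 tilt [-0.0006 -0.0012 -1.    ]
shift units [-14.664   14.2359   3.1676]
az units 23.271842233907737
```

Emit:
{"name": "arm_command", "arguments": {
  "steps": [-1,0.97,0,0,0,0,0.1,-1,0.97,0,0,0,0,0.1,-1,0.97,0,0,0,0,0.1,-1,0.97,0,0,0,0,0.1,-1,0.97,0,0,0,0,0.1,-1,0.97,0,0,0,0,0.1,-1,0.97,0,0,0,0,0.1,-1,0.97,0,0,0,0,0.1,-1,0.97,0,0,0,0,0.1,-1,0.97,0,0,0,0,0.1]
}}

```text
time: 1.45
tool_pos: [0.4165, 0.2267, 0.2453]
tcp_rot: [2.627, 1.723, 0.0]
wrist_force: [-0.2, 0.5, -1.0]
width: 0.1
```

Emit:
{"name": "arm_command", "arguments": {
  "steps": [-1,0.97,0,0,0,0,0.1,-1,0.97,0,0,0,0,0.1,-1,0.97,0,0,0,0,0.1,-1,0.97,0,0,0,0,0.1,-0.66,0.64,0,0,0,0,0.1,0,0,0.6,0,0,1,0.1,0,0,0.6,0,0,1,0.1,0,0,0.6,0,0,1,0.1,0,0,0.6,0,0,1,0.1,0,0,0.6,0,0,1,0.1]
}}

```text
time: 2.7
tool_pos: [0.4848, 0.0457, 0.1546]
tcp_rot: [-2.985, -0.979, 0.0]
wrist_force: [-0.0, -0.9, 0.1]
width: 0.098
```

Emit:
{"name": "arm_command", "arguments": {
  "steps": [0,0,0,0,0,1,0.1,0,0,0,0,0,1,0.1,0,0,0,0,0,1,0.1,0,0,0,0,0,1,0.1,0,0,0,0,0,1,0.1,0,0,0,0,0,1,0.1,0,0,0,0,0,1,0.1,0,0,0,0,0,1,0.1,0,0,0,0,0,1,0.1,0,0,0,0,0,1,0.1]
}}

```text
time: 3.95
tool_pos: [0.4848, 0.0458, 0.1552]
tcp_rot: [3.075, -0.644, -0.0]
wrist_force: [0.0, -0.1, -0.4]
width: 0.097
```

Emit:
{"name": "arm_command", "arguments": {
  "steps": [0,0,0,0,0,1,0.1,0,0,0,0,0,1,0.1,0,0,0,0,0,1,0.1,0,0,0,0,0,1,0.1,0,0,0,0,0,1,0.1,0,0,0,0,0,1,0.1,0,0,0,0,0,1,0.1,0,0,0,0,0,1,0.1,0,0,0,0,0,0.3,0.1]
}}

```text
time: 5.08
tool_pos: [0.4849, 0.0457, 0.1552]
tcp_rot: [2.52, -1.875, -0.0]
wrist_force: [-0.1, 0.2, 0.2]
width: 0.1
```

```bash
python3 -c "
from h import *
go(-75,-0.6,90,-90)
for n in('side','wrist'):
  c=bot.read_camera(n);cv2.imwrite(f'pics/{n}1.png',c['img'][:,:,::-1])"
```

```text
t 5.075 tray [-75.0085   0.2396 155.2002] yaw -90.1968250638318 F [-0.121   0.1982  0.2224] w 0.0995957533652809 tilt [-0.0002 -0.     -1.    ]
shift units [ 0.028  -0.0007  2.1733]
az units -0.03280417730529924
```

View pics/side1.png

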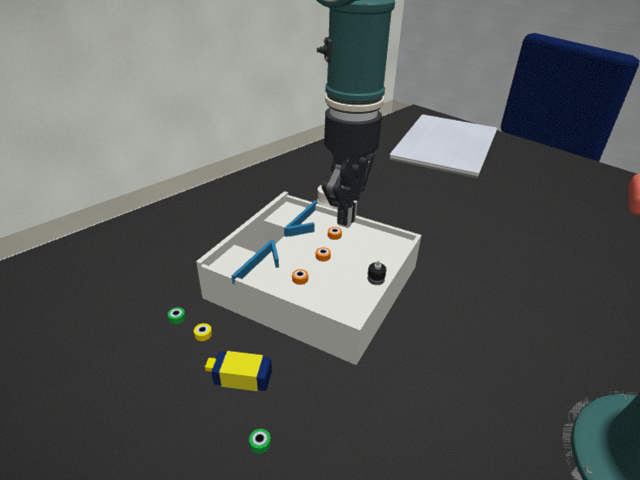

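View pics/wrist1.png

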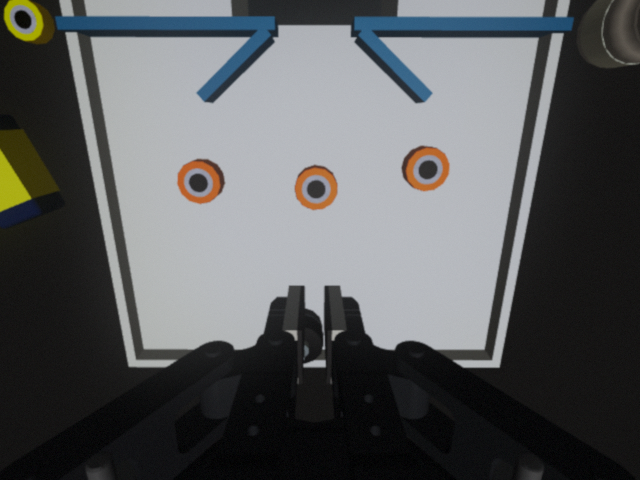

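The wrist view shows the fingers centred on x≈316 px, with b straight ahead at (316,188) and the gate above it. Next I'll lower the tips to just above the deck.

Emit:
{"name": "arm_command", "arguments": {
  "steps": [0,0,0.7,0,0,0,0.15,0,0,0.7,0,0,0,0.15,0,0,0.5,0,0,0,0.15,0,0,0.4,0,0,0,0.15,0,0,0.3,0,0,0,0.15,0,0,0,0,0,0,0.15]
}}

```text
time: 5.92
tool_pos: [0.4845, 0.0457, 0.0767]
tcp_rot: [2.52, -1.874, -0.002]
wrist_force: [-0.1, -0.7, 0.5]
width: 0.157
```

Emit:
{"name": "arm_command", "arguments": {
  "steps": [0,-0.3,0,0,0,0,0.15,0,-0.3,0,0,0,0,0.15,0,-0.3,0,0,0,0,0.15,0,-0.3,0,0,0,0,0.15,0,-0.3,0,0,0,0,0.15,0,-0.3,0,0,0,0,0.15,0,-0.2,0,0,0,0,0.15,0,0,0,0,0,0,0.15]
}}

```text
time: 6.92
tool_pos: [0.5429, 0.0632, 0.0773]
tcp_rot: [-2.521, 1.875, -0.0]
wrist_force: [-0.5, -0.7, 0.5]
width: 0.155
```

```bash
python3 -c "
from h import *
go(32,0,77,-90)
for n in('side','wrist'):
  c=bot.read_camera(n);cv2.imwrite(f'pics/{n}2.png',c['img'][:,:,::-1])"
```

```text
t 6.925 tray [-14.3957   0.034   77.2745] yaw -90.15646379562597 F [-0.4896 -0.6678  0.5179] w 0.15535944671421986 tilt [ 0.0001 -0.     -1.    ]
shift units [-0.0031 -1.5465  0.0093]
az units -0.02607729927099456
```

View pics/wrist2.png

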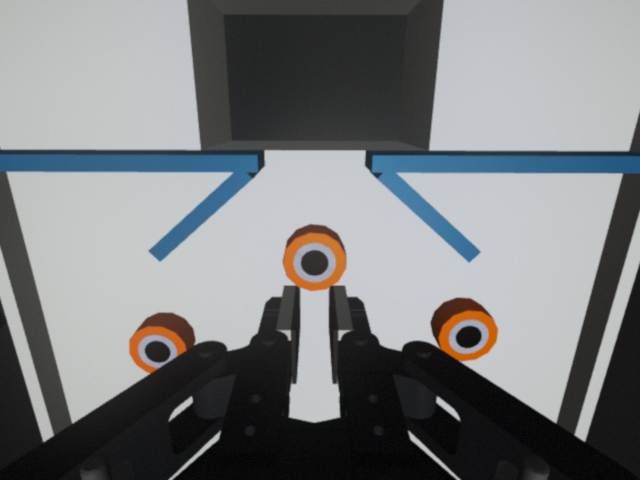

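View pics/side2.png

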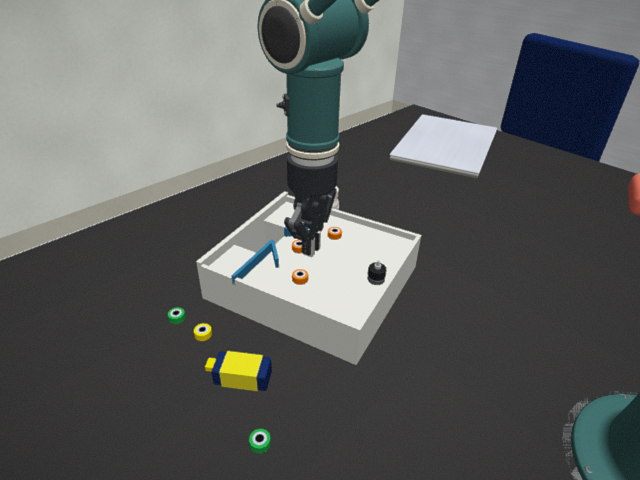

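Spacer b is seated in the fingers at (315,258), and the gate is centred at about x=316 px. I'll push on through.

Emit:
{"name": "arm_command", "arguments": {
  "steps": [0,-0.3,0,0,0,0,0.15,0,-0.3,0,0,0,0,0.15,0,-0.3,0,0,0,0,0.15,0,-0.3,0,0,0,0,0.13,0,-0.2,0,0,0,0,0.12,0,-0.15,0,0,0,0,0.12,0,0,0,0,0,0,0.12,0,0,0,0,0,0,0.12]
}}

```text
time: 8.02
tool_pos: [0.5867, 0.0763, 0.0772]
tcp_rot: [2.521, -1.875, -0.0]
wrist_force: [-0.3, -1.0, 0.1]
width: 0.122
```

```bash
python3 -c "
from h import *
go(-20,0,77,-90)
for n in('wrist',):
  c=bot.read_camera(n);cv2.imwrite(f'pics/{n}3.png',c['img'][:,:,::-1])"
```

```text
t 8.025 tray [31.3577 -0.0668 77.1712] yaw -90.16869538195606 F [-0.3454 -0.9808  0.067 ] w 0.12226691580051095 tilt [-0.0004 -0.0001 -1.    ]
shift units [0.0028 1.7119 0.0064]
az units -0.02811589699267832
```

View pics/wrist3.png

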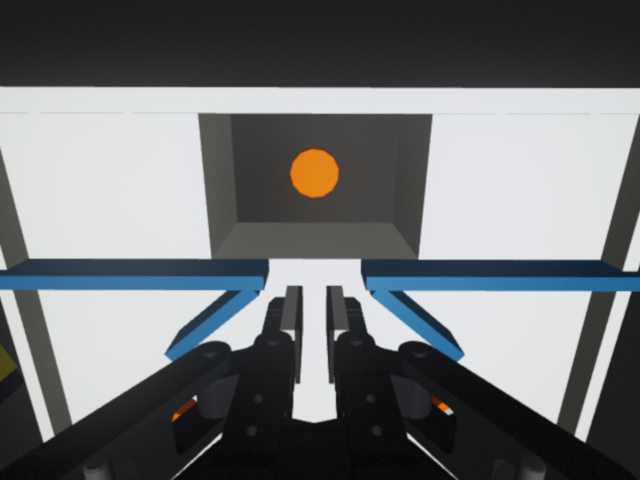

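b dropped through and lies in the slot at (315,173). Next is c, which I'll push sideways to the centre line first.

Emit:
{"name": "arm_command", "arguments": {
  "steps": [0,0,-0.8,0,0,0,0.15,0,0,-0.7,0,0,0,0.15,0.8,0.6,0,0,0,0,0.15,0.8,0.6,0,0,0,0,0.15,0.8,0.6,0,0,0,0,0.15,0.8,0.5,0,0,0,0,0.15,0,0,0,0,0,-1,0.15,0,0,0,0,0,-1,0.15,0,0,0,0,0,-1,0.15,0,0,0,0,0,-1,0.15]
}}

```text
time: 9.32
tool_pos: [0.5482, -0.0355, 0.1223]
tcp_rot: [2.858, -1.305, -0.0]
wrist_force: [-1.1, -0.5, -0.5]
width: 0.152
```

Emit:
{"name": "arm_command", "arguments": {
  "steps": [0,0,0,0,0,-1,0.15,0,0,0,0,0,-1,0.15,0,0,0,0,0,-1,0.15,0,0,0,0,0,-1,0.15,0,0,0,0,0,-1,0.15,0,0,0,0,0,-1,0.15,0,0,0,0,0,-1,0.15,0,0,0,0,0,-0.85,0.15,0,0,0,0,0,0,0.15]
}}

```text
time: 10.45
tool_pos: [0.5483, -0.0354, 0.1223]
tcp_rot: [-3.141, 0.061, 0.0]
wrist_force: [-0.6, -0.5, 0.4]
width: 0.144
```

```bash
python3 -c "
from h import *
go(-38.2,-96,77,-19)
for n in('wrist','top'):
  c=bot.read_camera(n);cv2.imwrite(f'pics/{n}4.png',c['img'][:,:,::-1])"
```

```text
t 10.45 tray [-37.9117 -95.8108 122.3116] yaw -19.12168318580868 F [-0.6337 -0.5143  0.3719] w 0.14440814472561522 tilt [-0.0001  0.     -1.    ]
shift units [-0.0069  0.0091  1.5104]
az units -0.02028053096811296
```

View pics/wrist4.png

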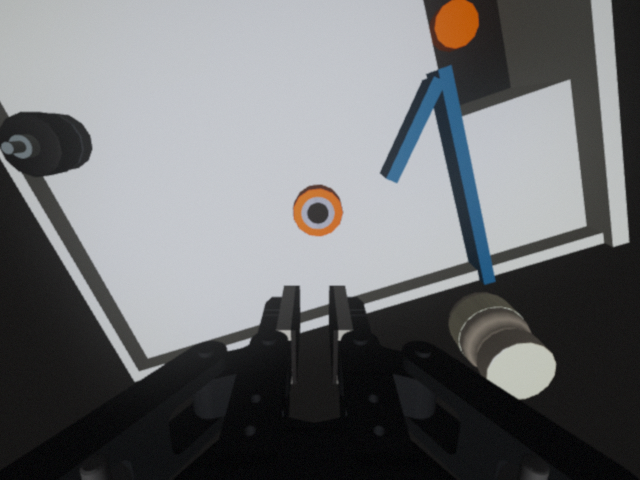

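The wrist view shows c straight ahead at (317,212). I'll descend and push it to the centre line.

Emit:
{"name": "arm_command", "arguments": {
  "steps": [0,0,0.6,0,0,0,0.15,0,0,0.5,0,0,0,0.15,0,0,0.4,0,0,0,0.15,0,0,0,0,0,0,0.15,0,-0.3,0,0,0,0,0.15,0,-0.3,0,0,0,0,0.15,0,-0.3,0,0,0,0,0.15,0,-0.3,0,0,0,0,0.15,0,-0.3,0,0,0,0,0.15]
}}

```text
time: 11.68
tool_pos: [0.5503, 0.0104, 0.0774]
tcp_rot: [-3.141, 0.059, -0.0]
wrist_force: [0.6, 0.1, -0.7]
width: 0.149
```

Emit:
{"name": "arm_command", "arguments": {
  "steps": [0,-0.3,0,0,0,0,0.15,0,-0.3,0,0,0,0,0.15,0,-0.3,0,0,0,0,0.15,0,-0.2,0,0,0,0,0.15,0,-0.04,0,0,0,0,0.15,0,0,0,0,0,0,0.15]
}}

```text
time: 12.42
tool_pos: [0.5515, 0.0437, 0.0772]
tcp_rot: [3.141, -0.06, -0.0]
wrist_force: [1.3, -0.5, -0.1]
width: 0.148
```

```bash
cat >> h.py <<'E'
def wpix(c,s,uv,z):
    T=np.eye(4);T[:3,:3]=R.from_rotvec(s["tcp_rot"]).as_matrix();T[:3,3]=s["tool_pos"]
    return wt(TR,ray(c,uv,z/1000,T@c["T_tool_cam"]))[0]*1000
def orange(c,s):
    h=cv2.cvtColor(c["img"],cv2.COLOR_RGB2HSV)
    m=cv2.inRange(h,(5,150,120),(20,255,255))
    for q in cv2.findContours(m,cv2.RETR_EXTERNAL,cv2.CHAIN_APPROX_NONE)[0]:
        if cv2.contourArea(q)>150:
            x=cv2.boundingRect(q);uv=(x[0]+x[2]/2,x[1]+x[3]/2);print("orange bbox",x,"tray@72",wpix(c,s,uv,72))
E
python3 -c "
from h import *
go(-30,0,77,-90)
s=bot.read_state();c=bot.read_camera('wrist');cv2.imwrite('pics/wrist5.png',c['img'][:,:,::-1]);orange(c,s)"
```

```text
t 12.425 tray [-11.8247 -21.0293  77.2284] yaw -19.058085185881943 F [ 1.3302 -0.4792 -0.0981] w 0.1483937092711975 tilt [-0.0001 -0.0001 -1.    ]
shift units [-0.8015 -0.4647  0.0077]
az units 11.823652469019677
orange bbox (283, 234, 63, 58) tray@72 [-4.2703  1.9747 72.    ]
orange bbox (445, 149, 50, 49) tray@72 [61.3431 16.9415 72.    ]
orange bbox (140, 83, 72, 74) tray@72 [-32.5774  69.1906  72.    ]
```

View pics/wrist5.png

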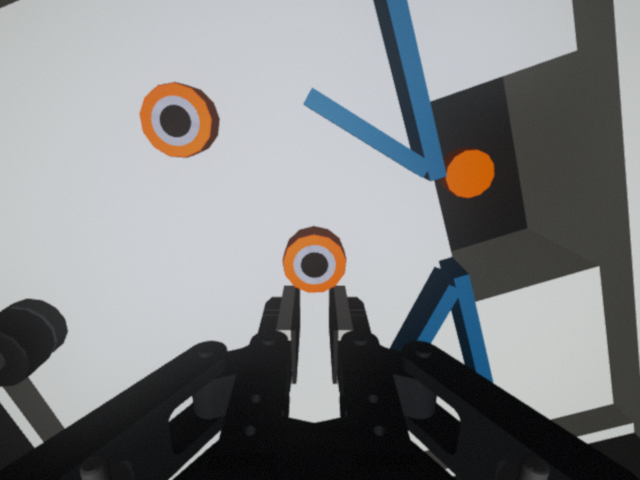

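c sits at tray (-4,1) in front of the fingers. I'll back off, lift, turn and come in behind it.

Emit:
{"name": "arm_command", "arguments": {
  "steps": [0,0.3,0,0,0,0,0.15,0,0,-1,0,0,0,0.15,0,0,0,0,0,1,0.15,0,0,0,0,0,1,0.15,0,0,0,0,0,1,0.15,0,0,0,0,0,1,0.15,0,0,0,0,0,1,0.15,0,0,0,0,0,1,0.15,0,0,0,0,0,1,0.15,0,0,0,0,0,1,0.15]
}}

```text
time: 13.72
tool_pos: [0.5511, 0.0339, 0.1072]
tcp_rot: [2.842, -1.338, 0.0]
wrist_force: [-0.2, 0.4, 0.3]
width: 0.15
```

Emit:
{"name": "arm_command", "arguments": {
  "steps": [0,0,0,0,0,1,0.15,0,0,0,0,0,1,0.15,0,0,0,0,0,1,0.15,0,0,0,0,0,0.8,0.15,-0.5,0.46,0,0,0,0,0.15,-0.48,0.45,0,0,0,0,0.15,0,0,0,0,0,0,0.15]
}}

```text
time: 14.6
tool_pos: [0.5141, 0.0556, 0.1068]
tcp_rot: [2.527, -1.865, -0.002]
wrist_force: [-0.8, 0.1, 1.0]
width: 0.146
```

```bash
python3 -c "
from h import *
go(-42,0,77,-90)
s=bot.read_state();c=bot.read_camera('wrist');cv2.imwrite('pics/wrist6.png',c['img'][:,:,::-1]);orange(c,s)"
```

```text
t 14.6 tray [-44.1561   1.2004 106.817 ] yaw -89.73971254434622 F [-0.7679  0.1233  0.976 ] w 0.14640506317689517 tilt [-0.0017 -0.     -1.    ]
shift units [ 0.0408 -0.0733  0.9938]
az units 0.043381242608963554
orange bbox (152, 237, 51, 48) tray@72 [-32.6449  68.2886  72.    ]
orange bbox (290, 179, 54, 52) tray@72 [-4.3659  0.7445 72.    ]
orange bbox (295, 0, 47, 50) tray@72 [69.18    0.7059 72.    ]
```

View pics/wrist6.png

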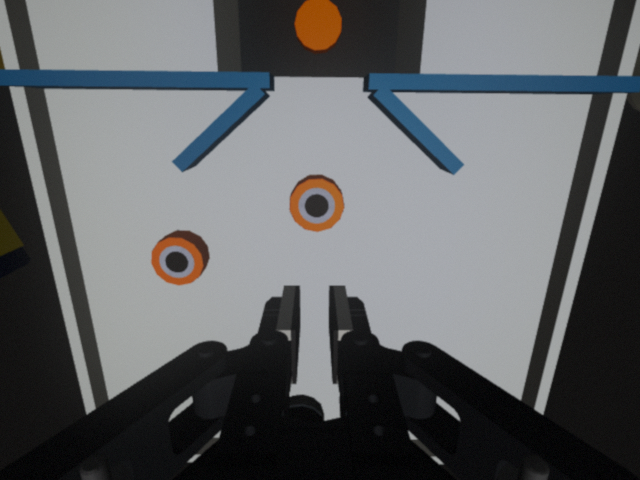

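c is at (317,205), dead ahead of the fingers and in line with the gate. I'll descend and push it through.

Emit:
{"name": "arm_command", "arguments": {
  "steps": [0.04,0,0.6,0,0,0,0.15,0,0,0.4,0,0,0,0.15,0,0,0,0,0,0,0.15,0,-0.3,0,0,0,0,0.15,0,-0.3,0,0,0,0,0.15,0,-0.3,0,0,0,0,0.15,0,-0.3,0,0,0,0,0.15,0,-0.3,0,0,0,0,0.15]
}}

```text
time: 15.65
tool_pos: [0.5606, 0.0671, 0.0774]
tcp_rot: [-2.526, 1.868, -0.0]
wrist_force: [-0.7, -0.9, -0.3]
width: 0.148
```

Emit:
{"name": "arm_command", "arguments": {
  "steps": [0,-0.3,0,0,0,0,0.15,0,-0.3,0,0,0,0,0.13,0,-0.25,0,0,0,0,0.12,0,-0.15,0,0,0,0,0.12,0,-0.02,0,0,0,0,0.12,0,0,0,0,0,0,0.12,0,0,0,0,0,0,0.12]
}}

```text
time: 16.52
tool_pos: [0.5888, 0.0758, 0.0772]
tcp_rot: [2.526, -1.868, -0.0]
wrist_force: [-0.6, 0.4, -0.4]
width: 0.125
```

```bash
python3 -c "
from h import *
go(-42,0,77,-90)
s=bot.read_state();c=bot.read_camera('wrist');cv2.imwrite('pics/wrist7.png',c['img'][:,:,::-1])"
```

```text
t 16.525 tray [33.1821 -1.2085 77.2395] yaw -89.8656606731473 F [-0.5752  0.3799 -0.4482] w 0.1245450884946957 tilt [-0.0003 -0.0001 -1.    ]
shift units [-0.0462  2.506   0.0087]
az units 0.02238988780878041
```

View pics/wrist7.png

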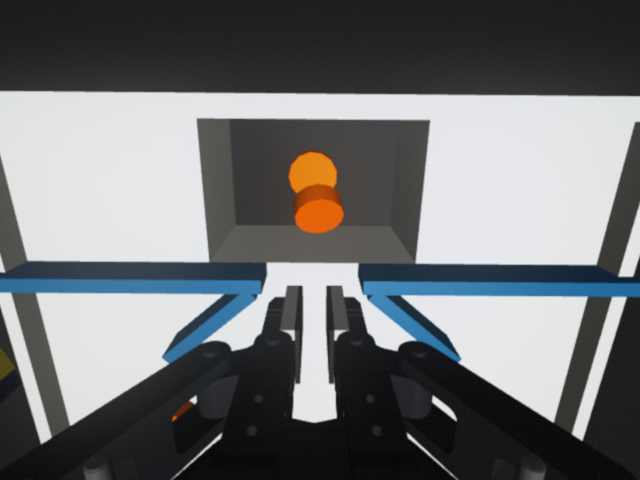

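c has dropped into the slot and leans on b. Next is a, so I'm checking the wrist joint margin first.

```bash
python3 -c "
from h import *
print(bot.read_state()['q'])
d=np.array([.5,-.866])
p=np.array([-34,68.5])-33*d;print(p)
go(p[0],p[1],122,-150)
"
```

```text
[ 0.086   0.2695  1.9305 -0.      0.9417  1.3598]
[-50.5    97.078]
t 16.575 tray [33.2309 -1.2316 77.2548] yaw -89.86850824494735 F [0.8467 0.2869 0.0979] w 0.12048088398045509 tilt [-0.0002 -0.     -1.    ]
shift units [-3.2834  2.7838 -1.4909]
az units 10.021915292508774
```

Emit:
{"name": "arm_command", "arguments": {
  "steps": [0,0,-0.8,0,0,0,0.15,0,0,-0.7,0,0,0,0.15,-0.9,0.7,0,0,0,0,0.15,-0.9,0.7,0,0,0,0,0.15,-0.8,0.7,0,0,0,0,0.15,-0.72,0.6,0,0,0,0,0.15,0,0,0,0,0,-1,0.15,0,0,0,0,0,-1,0.15,0,0,0,0,0,-1,0.15,0,0,0,0,0,-1,0.15]
}}

```text
time: 17.82
tool_pos: [0.4823, 0.1474, 0.1224]
tcp_rot: [-2.861, 1.297, -0.0]
wrist_force: [-0.2, 0.5, 1.1]
width: 0.147
```

Emit:
{"name": "arm_command", "arguments": {
  "steps": [0,0,0,0,0,-1,0.15,0,0,0,0,0,-1,0.15,0,0,0,0,0,-1,0.15,0,0,0,0,0,-1,0.15,0,0,0,0,0,-1,0.15,0,0,0,0,0,-1,0.15,0,0,0,0,0,-1,0.15,0,0,0,0,0,-1,0.15,0,0,0,0,0,-1,0.15,0,0,0,0,0,-1,0.15]
}}

```text
time: 19.08
tool_pos: [0.4823, 0.1473, 0.1224]
tcp_rot: [3.127, 0.307, 0.0]
wrist_force: [0.8, -0.5, 0.7]
width: 0.148
```

Emit:
{"name": "arm_command", "arguments": {
  "steps": [0,0,0,0,0,-1,0.15,0,0,0,0,0,-1,0.15,0,0,0,0,0,-1,0.15,0,0,0,0,0,-1,0.15,0,0,0,0,0,-1,0.15,0,0,0,0,0,-0.14,0.15,0,0,0,0,0,0,0.15]
}}

```text
time: 19.95
tool_pos: [0.4825, 0.1474, 0.1223]
tcp_rot: [2.935, 1.12, 0.0]
wrist_force: [-0.0, 0.2, 0.2]
width: 0.149
```

```bash
python3 -c "
from h import *
go(-47.9,98.4,77,25)
s=bot.read_state();c=bot.read_camera('wrist');cv2.imwrite('pics/wrist8.png',c['img'][:,:,::-1]);orange(c,s)
c=bot.read_camera('side');cv2.imwrite('pics/side8.png',c['img'][:,:,::-1])"
```

```text
t 19.95 tray [-47.7904  98.1708 122.3347] yaw 24.890150857344885 F [-0.0142  0.2078  0.1848] w 0.14920650318942774 tilt [ 0.0001  0.     -1.    ]
shift units [-0.0002 -0.0085  1.5112]
az units -0.01830819044252034
orange bbox (299, 303, 31, 40) tray@72 [-34.3603  70.028   72.    ]
```

View pics/wrist8.png

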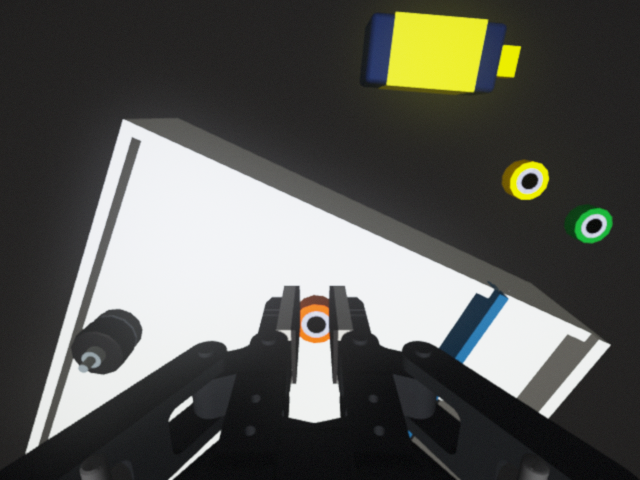

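View pics/side8.png

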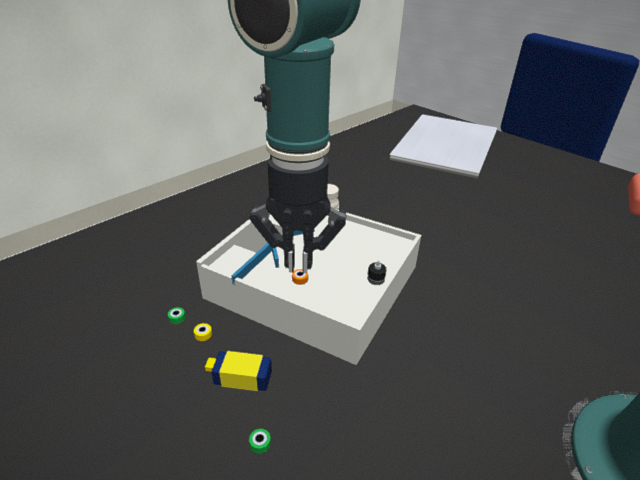

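a is at tray (-34,70) and lies ahead of the fingers on the tool +y side. I'll descend and push it to the centre line.

Emit:
{"name": "arm_command", "arguments": {
  "steps": [0,-0.06,0.6,0,0,0,0.15,0,0,0.5,0,0,0,0.15,0,0,0.4,0,0,0,0.15,0,0,0,0,0,0,0.15,0,0.3,0,0,0,0,0.15,0,0.3,0,0,0,0,0.15,0,0.3,0,0,0,0,0.15,0,0.3,0,0,0,0,0.15,0,0.3,0,0,0,0,0.15]
}}

```text
time: 21.18
tool_pos: [0.5119, 0.1146, 0.0774]
tcp_rot: [2.934, 1.122, 0.0]
wrist_force: [0.6, -0.2, 0.3]
width: 0.149
```

Emit:
{"name": "arm_command", "arguments": {
  "steps": [0,0.3,0,0,0,0,0.15,0,0.3,0,0,0,0,0.15,0,0.3,0,0,0,0,0.15,0,0.3,0,0,0,0,0.15,0,0.18,0,0,0,0,0.15,0,0.02,0,0,0,0,0.15,0,0,0,0,0,0,0.15]
}}

```text
time: 22.05
tool_pos: [0.5392, 0.084, 0.0772]
tcp_rot: [-2.934, -1.122, 0.0]
wrist_force: [-1.1, -0.9, -0.8]
width: 0.15
```

```bash
python3 -c "
from h import *
go(-42,0,77,-90)
c=bot.read_camera('side');cv2.imwrite('pics/side9.png',c['img'][:,:,::-1])
s=bot.read_state();c=bot.read_camera('wrist');cv2.imwrite('pics/wrist9.png',c['img'][:,:,::-1]);orange(c,s)"
```

```text
t 22.05 tray [-11.9024  21.0444  77.1893] yaw 24.975730211887683 F [-1.0579 -0.9259 -0.8486] w 0.14995537610619483 tilt [-0.0003  0.     -1.    ]
shift units [-1.2056  0.2123  0.0065]
az units 19.16262170198128
orange bbox (297, 370, 35, 14) tray@72 [ 1.1412 -6.4013 72.    ]
orange bbox (299, 336, 31, 14) tray@72 [-6.3394  9.6175 72.    ]
```

View pics/side9.png

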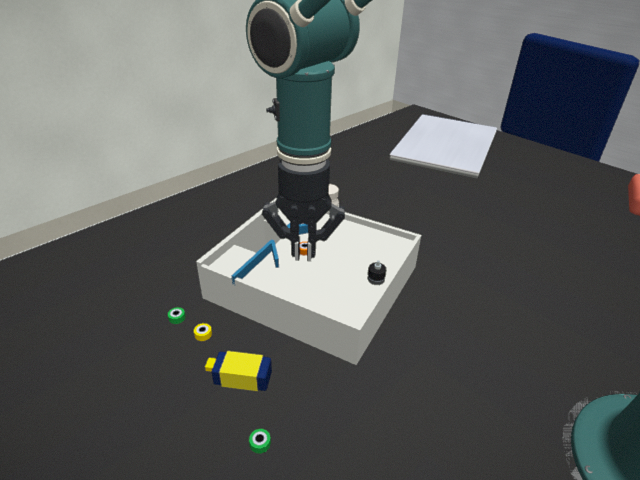

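View pics/wrist9.png

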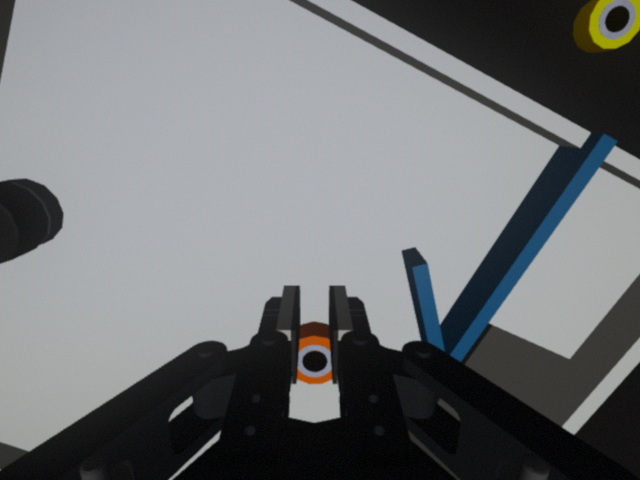

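a is near tray (-2,1). I'll back off, lift, turn and move in behind it.

Emit:
{"name": "arm_command", "arguments": {
  "steps": [0,-0.3,0,0,0,0,0.15,0,0,-1,0,0,0,0.15,0,0,0,0,0,1,0.15,0,0,0,0,0,1,0.15,0,0,0,0,0,1,0.15,0,0,0,0,0,1,0.15,0,0,0,0,0,1,0.15,0,0,0,0,0,1,0.15,0,0,0,0,0,1,0.15,0,0,0,0,0,1,0.15]
}}

```text
time: 23.4
tool_pos: [0.5327, 0.0912, 0.1072]
tcp_rot: [-3.137, 0.173, 0.001]
wrist_force: [0.4, 0.4, 0.1]
width: 0.148
```

Emit:
{"name": "arm_command", "arguments": {
  "steps": [0,0,0,0,0,1,0.15,0,0,0,0,0,1,0.15,0,0,0,0,0,1,0.15,0,0,0,0,0,1,0.15,0,0,0,0,0,1,0.15,0,0,0,0,0,1,0.15,0,0,0,0,0,1,0.15,0,0,0,0,0,1,0.15,0,0,0,0,0,1,0.15,0,0,0,0,0,1,0.15]
}}

```text
time: 24.65
tool_pos: [0.5327, 0.0912, 0.1072]
tcp_rot: [2.63, -1.718, -0.001]
wrist_force: [0.5, 0.2, 0.1]
width: 0.154
```

Emit:
{"name": "arm_command", "arguments": {
  "steps": [0,0,0,0,0,1,0.15,0,0,0,0,0,0.16,0.15,0.5,0.44,0,0,0,0,0.15,0.47,0.44,0,0,0,0,0.15,0,0,0,0,0,0,0.15]
}}

```text
time: 25.28
tool_pos: [0.5153, 0.0535, 0.107]
tcp_rot: [2.521, -1.873, -0.001]
wrist_force: [-0.3, 0.3, -0.2]
width: 0.15
```

```bash
python3 -c "
from h import *
go(-42,0,77,-90)
s=bot.read_state();c=bot.read_camera('wrist');cv2.imwrite('pics/wrist10.png',c['img'][:,:,::-1]);orange(c,s)"
```

```text
t 25.275 tray [-43.65    -1.2072 107.0252] yaw -90.08522469459575 F [-0.3126  0.3025 -0.1971] w 0.15038721923808274 tilt [-0.001  -0.0002 -1.    ]
shift units [-0.0403 -0.056   1.0008]
az units -0.014204115765958628
orange bbox (284, 174, 54, 53) tray@72 [-1.777   0.8438 72.    ]
orange bbox (295, 36, 47, 42) tray@72 [58.1701 -2.4374 72.    ]
orange bbox (289, 0, 47, 41) tray@72 [71.3411 -0.0151 72.    ]
```

View pics/wrist10.png

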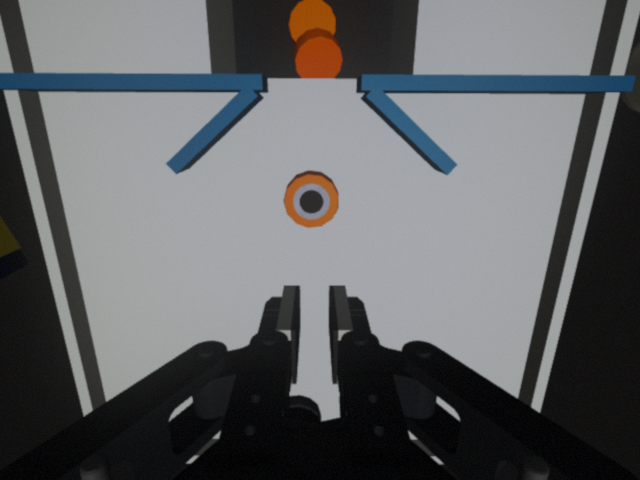

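a is at (311,201), in line with the gate centre at 311 px. The fingers are about 2 mm right of it, so I'll correct that, descend and push.

Emit:
{"name": "arm_command", "arguments": {
  "steps": [-0.05,0,0.6,0,0,0,0.15,0,0,0.4,0,0,0,0.15,0,0,0,0,0,0,0.15,0,-0.3,0,0,0,0,0.15,0,-0.3,0,0,0,0,0.15,0,-0.3,0,0,0,0,0.15,0,-0.3,0,0,0,0,0.15,0,-0.3,0,0,0,0,0.15]
}}

```text
time: 26.32
tool_pos: [0.5599, 0.0699, 0.0774]
tcp_rot: [-2.524, 1.871, -0.0]
wrist_force: [0.1, -0.6, 0.5]
width: 0.147
```

Emit:
{"name": "arm_command", "arguments": {
  "steps": [0,-0.3,0,0,0,0,0.15,0,-0.3,0,0,0,0,0.13,0,-0.25,0,0,0,0,0.12,0,-0.15,0,0,0,0,0.12,0,-0.03,0,0,0,0,0.12,0,0,0,0,0,0,0.12,0,0,0,0,0,0,0.12]
}}

```text
time: 27.2
tool_pos: [0.5884, 0.0785, 0.0772]
tcp_rot: [2.524, -1.871, -0.0]
wrist_force: [1.1, -0.4, 0.6]
width: 0.119
```

```bash
python3 -c "
from h import *
go(-42,0,77,-90)
s=bot.read_state();c=bot.read_camera('wrist');cv2.imwrite('pics/wrist11.png',c['img'][:,:,::-1])"
```

```text
t 27.2 tray [33.622   1.5341 77.2041] yaw -89.98743687385449 F [ 1.0931 -0.3825  0.596 ] w 0.11888469875453737 tilt [-0.0003 -0.0001 -1.    ]
shift units [0.0506 2.5207 0.0076]
az units 0.0020938543575823587
```

View pics/wrist11.png

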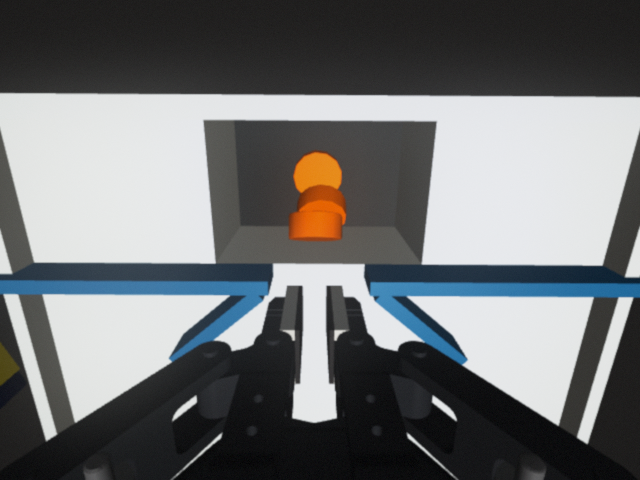

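All three are in the slot, with the last one leaning. I'll retreat upward and back, then look again.

Emit:
{"name": "arm_command", "arguments": {
  "steps": [0,0.3,0,0,0,0,0.12,0,0,-0.8,0,0,0,0.12,0,0,-1,0,0,0,0.12,0,0,-1,0,0,0,0.12,0,0,-1,0,0,0,0.12,0,1,0,0,0,0,0.12,0,1,0,0,0,0,0.12,0,0.5,0,0,0,0,0.12,0,0,0,0,0,0,0.12]
}}

```text
time: 28.38
tool_pos: [0.5076, 0.054, 0.1913]
tcp_rot: [-2.523, 1.871, -0.0]
wrist_force: [0.8, 0.5, -0.5]
width: 0.117
```

```bash
python3 -c "
from h import *
a=bot.read_camera('wrist')['img'];b=bot.read_camera('side')['img']
t=bot.read_camera('top')['img']
cv2.imwrite('pics/wrist12.png',a[:,:,::-1]);cv2.imwrite('pics/side12.png',cv2.resize(b[180:460,150:440],None,fx=2,fy=2)[:,:,::-1])
cv2.imwrite('pics/top12.png',cv2.resize(t[145:345,170:420],None,fx=3,fy=3)[:,:,::-1])
"
```

```text
(no output)
```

View pics/wrist12.png

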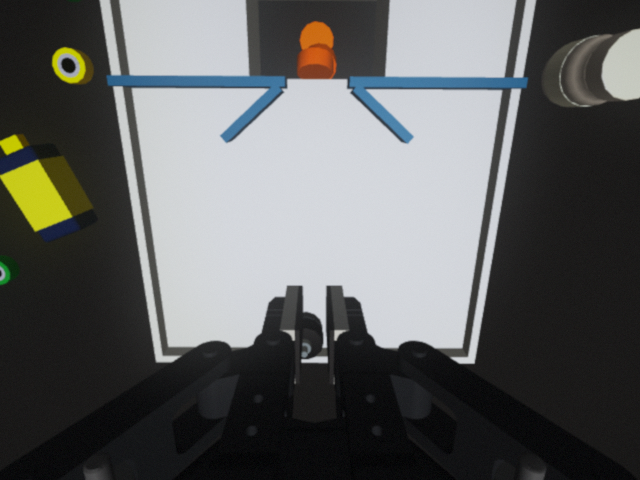

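View pics/side12.png

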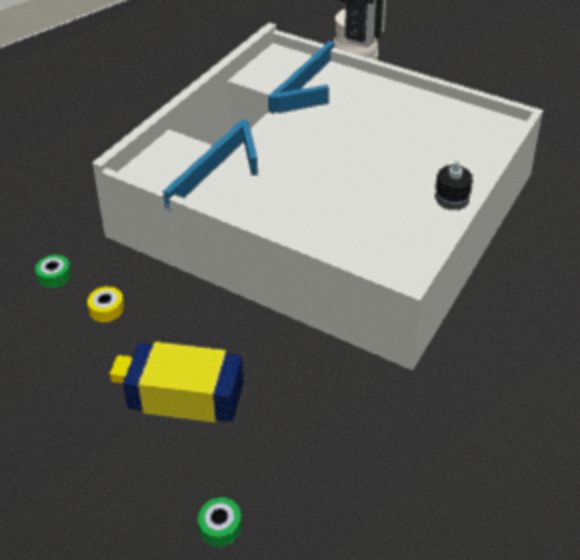

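View pics/top12.png

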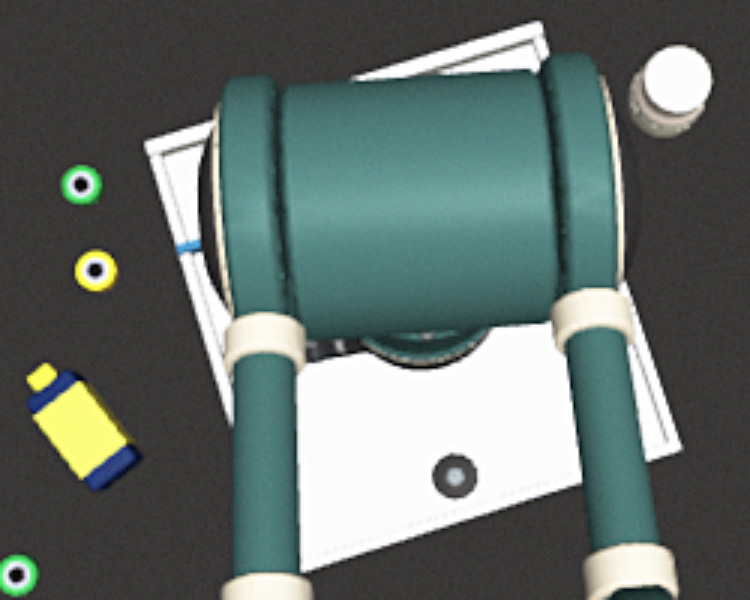

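```bash
python3 -c "
from h import *
print(bot.finish_job())"
```

```text
the job is handed in; nothing more can be done
None
```

All three orange spacers are in the slot, and the job was handed in at about 28.5 s of the 72 s allowed. I pushed each one along the deck with slightly open fingertips. The middle spacer went straight through the gate. The other two were first pushed sideways to the centre line, then through the gate.

- **Slot:** in the last wrist pictures the deck is empty. The first spacer lies flat on the slot floor. The second leans on it and the third leans near the gate-side wall. From the side camera none shows above the deck. I did not get a straight-down look at the heap, so I judged its height from how large the spacers appear.
- **Bystanders:** by eye, the motor, battery pack and jar stand where they started. None of the moves touched them.
- **Robot:** it was clear of everything at hand-in. Wrist force read under 2 N at the end of every move.

No check failed or disagreed.

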